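# Level the eyelet press

## Task

The bench press stands on its three fixed feet only, and its two screw feet hang clear of their cork tiles, so it rocks when pushed. Turn both levelling screws down by their round black knobs until each screw foot bears on its tile and carries a fair share of the weight (about 6 N each), with all five feet loaded and the press level and not jacked up; then let go. Leave the press where it stands, never press a screw foot down with more than 25 N, and leave the other things on the table alone.

Things in the scene. Friction and masses are not known exactly. Their poses are not given: they have to be found in the camera images.
- press: grey steel bench press, about 6 kg, loose; origin at table level under mid base; x away from the robot (yaw within 0.3), y left, z up. Base plate 190 x 220 mm, top 28 mm up; near edge has a cross-beam 46 x 310 mm at x = -85 mm, same height. Column 50 x 60 mm at x = 60; head 60 mm wide, x -20 to 85, top 257 mm up; fixed lever at y = -46 mm, up to 339 mm
- knob_left (a point): centre of the left levelling screw's round black knob, at x = -85, y = 135 mm of the press: 36 mm across, 24 mm tall, axis vertical, centre about 62 to 64 mm up at the start. Clockwise from above lowers knob, screw and foot together by 2 mm per rad (coarse thread) until the foot is down: the hand must follow. Thread friction 0.03 Nm; it stays where left; over 4.5 rad remain
- knob_right (a point): the same for the right levelling screw, at x = -85, y = -135 mm of the press
- foot_left: foot disc fixed on the left screw, 56 mm across; origin on its axis, 11 mm below its underside. Starts 1 to 6.5 mm over a fixed 80 mm cork tile of unknown thickness (2.5 to 6 mm). Once down (after 0.6 to 3.2 rad) knob and foot sink no more: a hand that goes on down presses hard on the tile. Further turning squeezes a rubber bush in the beam: 10 N of load per rad
- foot_right: the same under the right screw (its gap and tile differ)
- foot_front: fixed rubber foot, 24 mm across, 16 mm tall, under the middle of the cross-beam (x = -85, y = 0 mm of the press); origin at its underside. It bears some 30 to 45 N at the start and gives up load as the screw feet take it
- foot_rear_left: fixed rubber foot like it under the far left of the base plate (x = 85, y = 90 mm of the press), origin at its underside, bearing some 10 to 18 N at the start
- foot_rear_right: the same under the far right (x = 85, y = -90 mm)
- tape_roll: cardboard tape roll, 90 mm across, 24 mm tall, lying flat; a bystander; origin at the centre of its underside
- tray: blue plastic tray 100 x 140 x 35 mm; a bystander; origin under its centre
- mug: white mug, 80 mm across, 95 mm tall; a bystander; origin under its centre
- spool: white spool, 48 mm across, 57 mm tall, standing; a bystander; origin under its centre

How it is judged:
By the outcome, as a careful person would: the job done as asked, in the order asked, and still so for the second after the job is handed in, with the robot touching nothing.
It also fails if it takes over 72 s, if anything falls off the work surface, if the arm or the gripper's body presses on something with over 40 N, if the wrist force passes 120 N, or if a joint passes its speed limit or range.

## Robot

A 7-joint arm with a two-finger parallel gripper is mounted at the origin on the work surface. World frame = base frame: x ahead of the robot, y to its left, z up, the work surface at z = 0. Lengths are in m, angles in rad, forces in N, time in s.
With the tool pointing down it reaches from about 0.35 to 0.775 m from the base axis. Payload 3.1 kg.
Tool frame: the origin (TCP) lies midway between the tips of the shut fingers; the grasp point (between the pads) lies 19 mm behind it; x points along the fingers, y is the direction in which the jaws open and shut, and the axes are right-handed (so a half turn about x gives the same grasp; the last joint's range is limited). The gripper opens to 85 mm and grips with 20 to 120 N. Pads are 22 mm wide; open, the fingers measure 114 mm over their backs; the gripper's body (76 mm by 85 mm) begins 54 mm behind the grasp point. The pads swing forward as they close: fully open they stand 13 mm farther back than shut.
Start: joints at [-1.243, 0.311, 0.014, 1.512, -0.004, 1.319, -0.027], TCP at [0.199, 0.513, 0.231] pointing down, gripper open.
Joint ranges: [-2.7, 2.7], [-0.3, 1.91], [-1.27, 1.3], [0.12, 2.57], [-1.44, 4.58], [0.2, 2.03], [-3.05, 3.05]. Speed limits (rad/s): [2.79, 2.79, 3.14, 3.14, 3.14, 3.14, 3.14].

## Interface

Orientations are given as a unit quaternion [w, x, y, z].
In Python, from workcell import ctrl, eyes gives the robot as it stands. The module is installed in compiled form; this text tells all that it offers.
- The arm moves only by the tool apply_moves, never from a script. Its arguments are lists of equal length, an entry for each row: "gripper": the finger opening in m, from 0 to 0.0854; "slide": the shift along the world's x, y, z in m, a list of three; "spin": the turn about the world's z in rad. In form: {"gripper": [gripper, ...], "slide": [[dx, dy, dz], ...], "spin": [spin, ...]}. A call has 1 to 12 rows; each row is the pose to reach, as a shift and turn from the pose commanded when the call began; what a row does not reach only later rows make up. A row lasts 1/8 s, in which the tool goes at most 62.5 mm and 10.7 degrees, less where a joint would pass 70% of its speed; a pose out of reach is approached as far as the arm can. A call with a gripper value outside its range is refused whole. The fingers move at their own pace and stop on an object; "grip_force" is the grip in N (left out, the last holds). Time passes only in rows, so rows that repeat a pose let the fingers close. It gives the time, the measured TCP pose, the force and the opening at its end, in the units of the state.
- ctrl.read_state(): the state, without advancing time (a new reading comes with each control period).
- eyes.grab_frame(name): name is "side" or "top"; returns (picture, depth): 420x560x3 uint8, red, green, blue; 420x560 float32, m along the optical axis (not along the pixel's ray), 0 where there is no reading.
- eyes.camera_params(name): a dict with "fx", "fy", "cx", "cy" (pixels), "xyz" and "rotation" of the camera in the world. Camera axes: x right, y up, looking along -z (the intrinsics and any distortion apply to the point x, -y, -z); pixel columns grow to the right and rows downward; lengths in m; the calibration is good to about 2 mm. A picture is of the moment at which its call begins. camera_params takes no time and is no camera call.
- ctrl.hand_in(): hands the job in, once; it reports no verdict.
Trained networks look in the newest picture that a camera, given by its name, has taken for a name from the list of things; names that differ only in an ending like _2 or _b are one class to them, and where a whole thing is asked for, a point or a joint stands for the part that bears it (a point fixed in the world has none). Each returns a list of dicts, best first, with "confidence" (0 to 1); they miss things now and then, are a little off and sometimes report something else, mostly with a low value. They report only what shows in the picture. A call takes as long as a camera call.
- eyes.masks_of(camera, target): "pixels" (420x560 bool, what is visible of it) and "at" ([column, row] in pixels, amid what is visible of it).
The state is a dict: "t": time; "qpos": joint angles; "dq": joint speeds; "tau": joint torques, N m; "eef_pos": TCP position; "tcp_rot": TCP orientation; "contact_force": force on the tool from outside, world axes, zero at the start; "moment": the same for the moment, N m; "opening": finger opening in m.
Only numpy, scipy, OpenCV 4.12 (cv2) and the standard library are available. Lean on these libraries where they do the work, as an engineer would, in place of code of your own. Each camera call takes 0.05 s, during which the arm holds its last target.

## Working session

There is one attempt and no reset: what is moved stays moved. The work goes in short steps, Python scripts to look and compute and a tool call to move; the robot and the scene stay as the last step left them, time stands still between calls to the robot, and variables do not carry over. Pictures are saved under pics/ and viewed, and the job is handed in when it is done.

Besides the shell and the picture viewer there is one more tool, called after "Call:" by a JSON object that holds its "method" and its "body". apply_moves: Moves the arm, as the interface text tells. Its arguments: {"type":"object","properties":{"gripper":{"type":"array"},"slide":{"type":"array"},"spin":{"type":"array"},"grip_force":{"type":"number"}},"required":["gripper","slide","spin"]}

```bash
mkdir -p pics
python3 - <<'E'
from workcell import ctrl, eyes
import cv2,numpy as np
s=ctrl.read_state()
for k,v in s.items(): print(k,np.round(v,3))
for n in("top","side"):
    p,d=eyes.grab_frame(n); cv2.imwrite(f"pics/{n}0.png",p[:,:,::-1]); np.savez(f"{n}0.npz",p=p,d=d)
    c=eyes.camera_params(n); print(n,c)
    for t in("knob_left","knob_right","foot_left","press","mug","tray","spool","tape_roll"):
        print(t,[(round(r["confidence"],2),np.round(r["at"],1),int(r["pixels"].sum())) for r in eyes.masks_of(n,t)][:3])
E
```

```text
t 0.0
qpos [-1.243  0.312  0.014  1.513 -0.004  1.319 -0.027]
dq [ 0.     0.    -0.     0.001  0.    -0.002 -0.001]
tau [-0.0000e+00 -3.7991e+01  1.4600e-01 -2.3059e+01  1.2000e-02  1.4000e-02
  0.0000e+00]
eef_pos [0.198 0.512 0.23 ]
tcp_rot [ 0.695  0.129  0.695 -0.131]
contact_force [-0.056 -0.584 -0.438]
moment [-0.039 -0.016  0.029]
opening 0.086
top {'fx': 496.3859363129661, 'fy': 496.3859363129661, 'cx': 275.12984209404215, 'cy': 207.5310741591357, 'xyz': array([ 0.40916098, -0.02617376,  1.31806477]), 'rotation': array([ 0.71565612,  0.03713716, -0.03802207, -0.69642765])}
knob_left [(0.71, array([178.2, 213.4]), 174)]
knob_right [(0.57, array([283.7, 245.9]), 215)]
foot_left []
press [(0.63, array([244.1, 200.5]), 7926)]
mug [(0.8, array([128.8, 162.1]), 1129), (0.44, array([112.7, 239.5]), 428)]
tray [(0.9, array([418.7, 240.9]), 2219)]
spool [(0.65, array([388.4, 172.2]), 400)]
tape_roll [(0.96, array([133.9, 248.4]), 454)]
side {'fx': 480.75715084274265, 'fy': 480.75715084274265, 'cx': 277.7417022837431, 'cy': 197.98392456004697, 'xyz': array([ 0.3450021 , -0.90880204,  0.954198  ]), 'rotation': array([ 0.91275748,  0.39209969, -0.04473394, -0.10550117])}
knob_left [(0.73, array([247. , 151.3]), 144), (0.51, array([278.2, 184.1]), 6919)]
knob_right [(0.68, array([245.4, 225.1]), 302), (0.22, array([279.8, 352.6]), 3276)]
foot_left []
press [(0.61, array([279. , 183.2]), 6779)]
mug [(0.7, array([280. , 114.7]), 346)]
tray [(0.61, array([278.9, 353.6]), 3279), (0.45, array([244.9, 222.9]), 259)]
spool [(0.6, array([350.1, 295.1]), 495)]
tape_roll [(0.72, array([218.5, 145.8]), 416)]
```

View pics/top0.png

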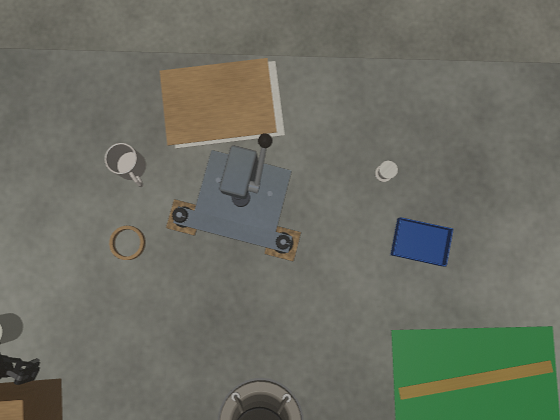

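View pics/side0.png

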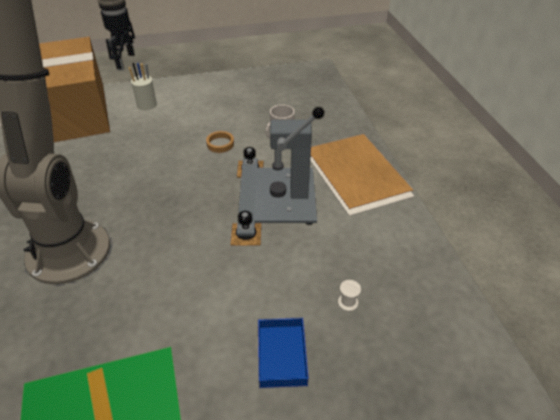

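The top view shows the press mid-table. Its black knobs are near (180,215) and (284,243), the mug is at (121,158), and the tape roll is at (127,242). The side view shows the knobs at (249,153) and (245,217). Next I'll measure them closely.

```bash
cat > h.py <<'E'
import numpy as np,cv2
from workcell import ctrl, eyes
from scipy.spatial.transform import Rotation as R
def cam(n):
    c=eyes.camera_params(n); q=c["rotation"]; return c,R.from_quat([q[1],q[2],q[3],q[0]]).as_matrix()
def unproj(n,u,v,d):
    c,M=cam(n); d=np.asarray(d,float)
    p=np.stack([(u-c["cx"])/c["fx"]*d,-(v-c["cy"])/c["fy"]*d,-d],-1); return p@M.T+c["xyz"]
def proj(n,P):
    c,M=cam(n); p=(np.asarray(P)-c["xyz"])@M; z=-p[...,2]
    return np.stack([c["cx"]+c["fx"]*p[...,0]/z,c["cy"]-c["fy"]*p[...,1]/z],-1)
def tri(pa,pb):
    A=[];b=[]
    S=np.zeros((3,3));t=np.zeros(3)
    for n,u in(("top",pa),("side",pb)):
        c,M=cam(n); o=c["xyz"]; d=unproj(n,u[0],u[1],1.0)-o; d/=np.linalg.norm(d)
        Q=np.eye(3)-np.outer(d,d); S+=Q;t+=Q@o
    return np.linalg.solve(S,t)
def crop(n,p,x0,y0,w,h,k,f):
    cv2.imwrite(f,cv2.resize(np.ascontiguousarray(p[y0:y0+h,x0:x0+w,::-1]),None,fx=k,fy=k,interpolation=cv2.INTER_CUBIC))
E
python3 - <<'E'
from h import *
T=np.load("top0.npz");S=np.load("side0.npz")
crop("top",T["p"],150,130,160,140,5,"pics/tc0.png")
crop("side",S["p"],225,100,110,150,4,"pics/sc0.png")
vv,uu=np.mgrid[:420,:560]
W=unproj("top",uu,vv,T["d"]); Ws=unproj("side",uu,vv,S["d"])
for n,Wx,I,roi in(("top",W,T["p"],[(165,195,200,230),(270,300,228,258)]),("side",Ws,S["p"],[(236,262,140,170),(232,260,202,240)])):
  for (a,b,c,e) in roi:
    Q=Wx[c:e,a:b].reshape(-1,3); P=I[c:e,a:b].reshape(-1,3); m=(P.max(1)<50)&(Q[:,2]>.045)&(Q[:,2]<.1)
    print(n,m.sum(),np.median(Q[m],0).round(4),Q[m].min(0).round(4),Q[m].max(0).round(4))
# base plate top & table height
for n,Wx in(("top",W),("side",Ws)):
    h=Wx[...,2]
    m=(abs(h-.028)<.006); print(n,"plate",m.sum(), np.median(h[150:260,180:300]) )
print(np.median(W[260:300,200:350,2]),np.median(Ws[240:300,200:300,2]))
E
```

```text
top 73 [0.5212 0.2123 0.0742] [0.4993 0.1955 0.0585] [0.5344 0.2311 0.0822]
top 64 [ 0.4612 -0.0517  0.075 ] [ 0.4407 -0.0657  0.0675] [ 0.4733 -0.0304  0.0827]
side 83 [0.5163 0.2031 0.0674] [0.5017 0.1955 0.0521] [0.5334 0.2244 0.0778]
side 119 [ 0.4563 -0.0591  0.0699] [ 0.4406 -0.0666  0.0488] [ 0.4739 -0.034   0.0775]
top plate 6224 0.026541562779510586
side plate 4577 0.0018996197811037563
0.0011079220916512256 0.0004765108268054985
```

```bash
sleep 0
```

```text
(no output)
```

View pics/tc0.png

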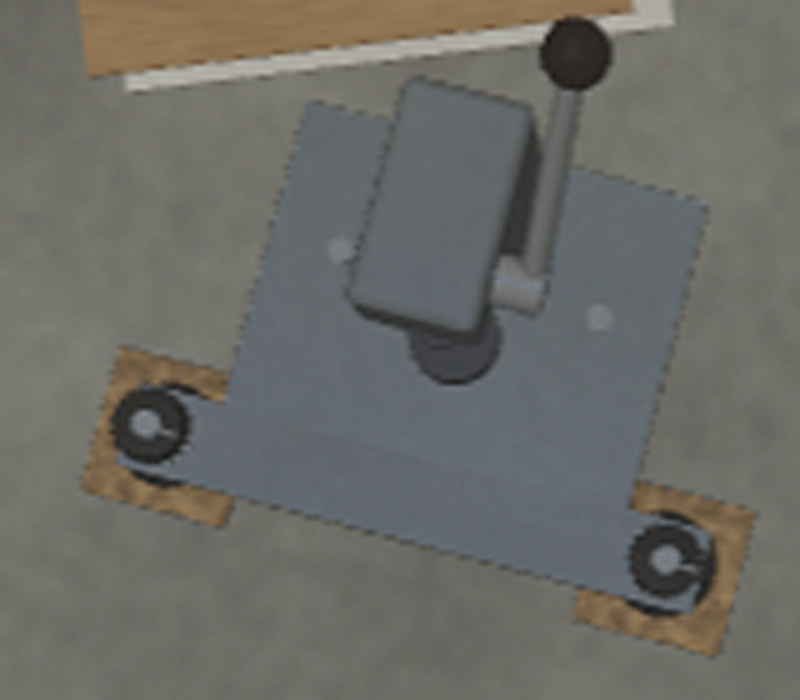

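View pics/sc0.png

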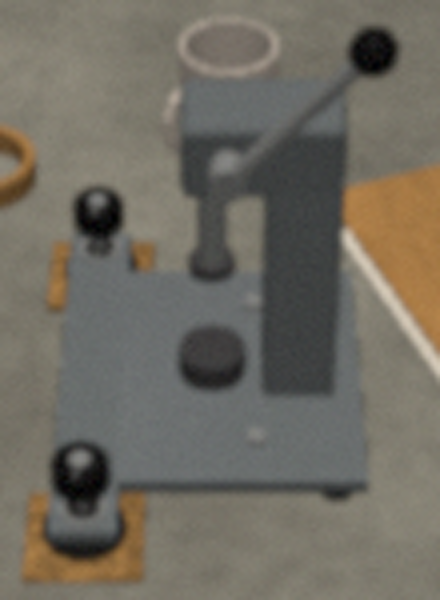

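The zoomed top view puts the knob centres at (180.0,215.2) and (283.4,241.8), both on cork tiles. In the side view they're at about (249.5,153) and (245,217.5).

Run:
```python
from h import *
def atz(n,u,v,z):
    c,M=cam(n); o=c["xyz"]; d=unproj(n,u,v,1.0)-o; return o+d*(z-o[2])/d[2]
T=np.load("top0.npz");S=np.load("side0.npz")
for nm,a,b in(("L",(180.0,215.2),(249.5,153.)),("R",(283.4,241.8),(245.,217.5))):
    P=atz("top",*a,.075); print(nm,P.round(4),"tri",tri(a,b).round(4),"side proj of top-derived centre",proj("side",P-[0,0,.012]).round(1))
    # hough circles refine
    x0,y0=int(a[0])-14,int(a[1])-14
    g=cv2.cvtColor(T["p"],cv2.COLOR_RGB2GRAY)[y0:y0+29,x0:x0+29]
    m=(cv2.resize(g,None,fx=8,fy=8,interpolation=cv2.INTER_CUBIC)<62).astype(np.uint8)
    G=cv2.resize(g,None,fx=8,fy=8,interpolation=cv2.INTER_CUBIC)
    c=cv2.HoughCircles(G,cv2.HOUGH_GRADIENT_ALT,1,20,param1=200,param2=.5,minRadius=40,maxRadius=75)
    print(None if c is None else [(q[0]/8+x0,q[1]/8+y0,q[2]/8) for q in c[0]])
L=atz("top",180.,215.2,.075);Rr=atz("top",283.4,241.8,.075)
d=L-Rr; print("dist",np.hypot(*d[:2]),"yaw",np.arctan2(-d[0],d[1]))
s=ctrl.read_state(); q=s["tcp_rot"]; print(R.from_quat([q[1],q[2],q[3],q[0]]).as_matrix().round(3))
# dowel: where is tcp in pictures, calibr check
```

```text
L [0.5159 0.2125 0.075 ] tri [0.5185 0.2147 0.0631] side proj of top-derived centre [248.3 153.7]
None
R [ 0.4563 -0.0489  0.075 ] tri [ 0.4575 -0.0492  0.0659] side proj of top-derived centre [244.2 218.3]
None
dist 0.26816923736655773 yaw -0.224303067422681
[[ 0.     0.361  0.932]
 [ 0.     0.932 -0.361]
 [-1.     0.     0.   ]]
```

Call:
{"method": "apply_moves", "body": {"gripper": [0.06,0.06,0.06,0.06,0.06,0.06,0.06,0.06,0.06,0.06,0.06,0.06], "slide": [[0.03,-0.03,0],[0.07,-0.06,0],[0.11,-0.1,0],[0.15,-0.14,0],[0.19,-0.18,0],[0.23,-0.22,-0.02],[0.27,-0.26,-0.04],[0.3,-0.28,-0.06],[0.318,-0.299,-0.09],[0.318,-0.299,-0.1],[0.318,-0.299,-0.1],[0.318,-0.299,-0.1]], "spin": [0.15,0.3,0.45,0.6,0.75,0.9,1.05,1.2,1.3,1.4,1.4,1.4], "grip_force": 20}}

```text
t: 2.4
eef_pos: [0.517, 0.2147, 0.132]
tcp_rot: [0.616, -0.348, 0.615, 0.348]
contact_force: [0.8, 0.4, 0.7]
opening: 0.0603
```

```bash
cat > st.py <<'E'
from h import *
s=ctrl.read_state(); q=s["tcp_rot"]; M=R.from_quat([q[1],q[2],q[3],q[0]]).as_matrix()
print("t",round(s["t"],2),"q",s["qpos"].round(3),"p",s["eef_pos"].round(4),"psi",round(np.arctan2(M[1,1],M[0,1]),3),"F",s["contact_force"].round(2),"M",s["moment"].round(3),"op",round(s["opening"],4))
print(M[:,0].round(3))
E
python3 st.py
python3 - <<'E'
from h import *
for n in("top","side"):
    p,d=eyes.grab_frame(n)
    crop(n,p,*( (150,130,160,140,5) if n=="top" else (200,80,140,160,4)),f"pics/{n}1.png")
E
```

```text
t 2.4 q [-0.466  0.403  0.056  1.636 -0.025  1.102  2.198] p [0.517  0.2147 0.132 ] psi 2.601 F [0.83 0.36 0.67] M [-0.035  0.057  0.005] op 0.0603
[ 0.001  0.001 -1.   ]
```

View pics/side1.png

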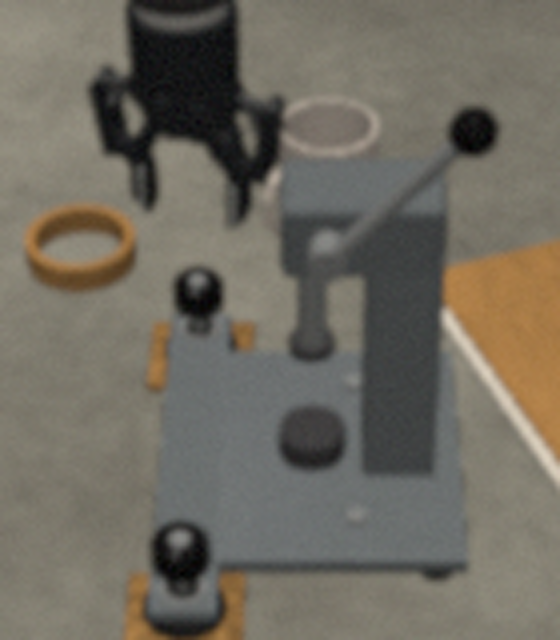

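View pics/top1.png

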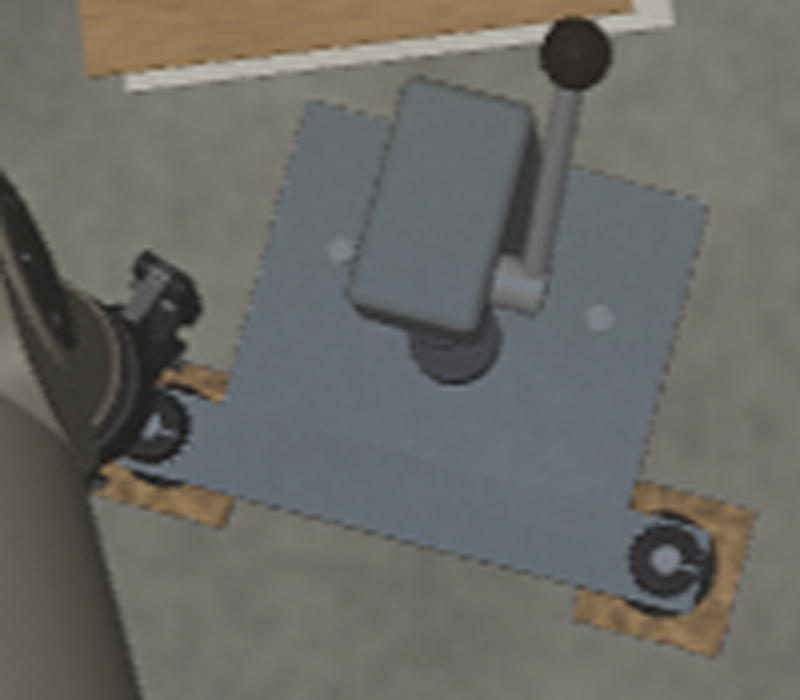

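Run:
```python
from h import *
for z in(.132,.139): print(proj("side",np.array([.517,.2147,z])).round(1))
```

```text
[247.5 134.3]
[247.3 132.3]
```

Call:
{"method": "apply_moves", "body": {"gripper": [0.06,0.06,0.06,0.06], "slide": [[0,-0.001,-0.03],[0,-0.001,-0.06],[0,-0.001,-0.085],[0,-0.001,-0.085]], "spin": [0,0,0,0]}}

```text
t: 3.0
eef_pos: [0.5151, 0.2127, 0.045]
tcp_rot: [0.614, -0.348, 0.617, 0.349]
contact_force: [0.0, 0.1, -0.3]
opening: 0.0598
```

```bash
python3 st.py
python3 - <<'E'
from h import *
for n in("top","side"):
    p,d=eyes.grab_frame(n)
    crop(n,p,*( (150,170,80,70,8) if n=="top" else (210,110,80,70,8)),f"pics/{n}2.png")
E
```

```text
t 3.0 q [-0.46   0.5    0.052  1.728 -0.031  0.918  2.206] p [0.5151 0.2127 0.045 ] psi 2.601 F [ 0.05  0.09 -0.25] M [-0.007  0.057 -0.076] op 0.0598
[-0.004 -0.002 -1.   ]
```

View pics/side2.png

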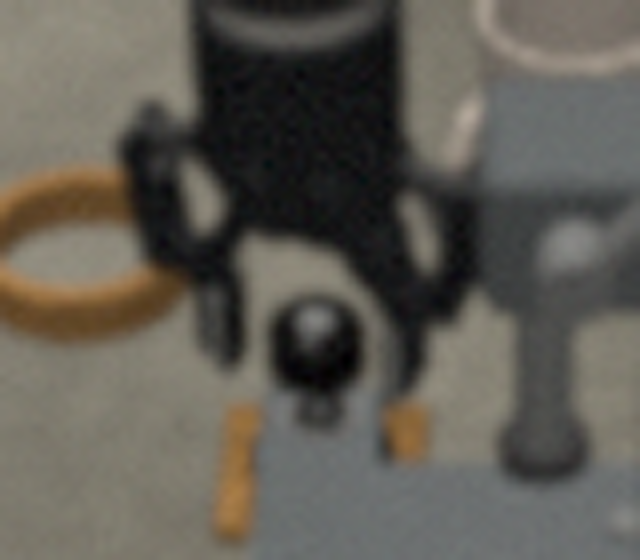

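View pics/top2.png

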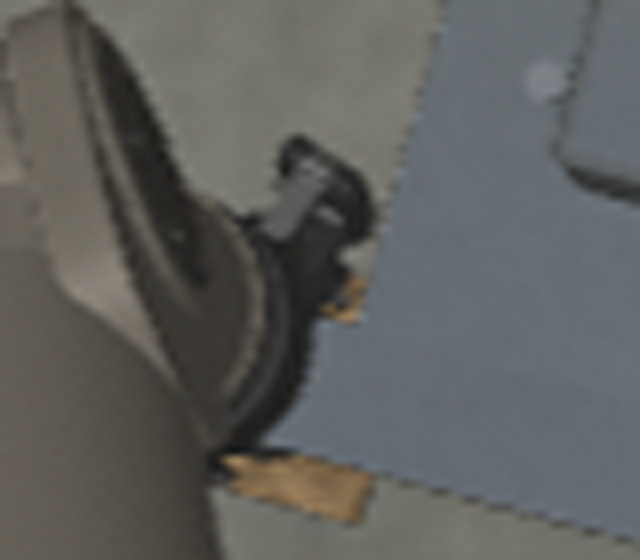

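The side view shows the knob at (248.5,152.5), midway between the open fingers. Next I close.

Call:
{"method": "apply_moves", "body": {"gripper": [0.045,0.03,0.03,0.03,0.03,0.03,0.03,0.03], "slide": [[0.001,0,0],[0.001,0,0],[0.001,0,0],[0.001,0,0],[0.001,0,0],[0.001,0,0],[0.001,0,0],[0.001,0,0]], "spin": [0,0,0,0,0,0,0,0], "grip_force": 20}}

```text
t: 4.1
eef_pos: [0.5176, 0.2145, 0.0482]
tcp_rot: [0.616, -0.348, 0.615, 0.349]
contact_force: [-3.4, 0.3, 6.5]
opening: 0.0357
```

```bash
python3 st.py
```

```text
t 4.1 q [-0.459  0.498  0.051  1.722 -0.033  0.921  2.207] p [0.5176 0.2145 0.0482] psi 2.602 F [-3.39  0.35  6.48] M [ 0.116  0.616 -0.051] op 0.0357
[ 0.001  0.002 -1.   ]
```

Call:
{"method": "apply_moves", "body": {"gripper": [0.03,0.03,0.03], "slide": [[-0.0005,0,0.002],[-0.001,0,0.003],[-0.001,0,0.003]], "spin": [0,0,0]}}

```text
t: 4.47
eef_pos: [0.5172, 0.214, 0.0494]
tcp_rot: [0.616, -0.348, 0.615, 0.349]
contact_force: [1.4, 3.2, -1.8]
opening: 0.0355
```

```bash
python3 st.py
```

```text
t 4.47 q [-0.46   0.495  0.051  1.723 -0.032  0.922  2.206] p [0.5172 0.214  0.0494] psi 2.602 F [ 1.35  3.23 -1.84] M [ 0.685 -0.369 -0.022] op 0.0355
[ 0.001  0.002 -1.   ]
```

Call:
{"method": "apply_moves", "body": {"gripper": [0.03,0.03,0.03,0.03,0.03], "slide": [[0,0,-0.0003],[0,0,-0.0006],[0,0,-0.0009],[0,0,-0.0012],[0,0,-0.0012]], "spin": [-0.15,-0.3,-0.45,-0.6,-0.6]}}

```text
t: 5.1
eef_pos: [0.5156, 0.2154, 0.0479]
tcp_rot: [0.69, -0.15, 0.691, 0.152]
contact_force: [-0.8, 5.3, -1.2]
opening: 0.0351
```

```bash
python3 st.py
```

```text
t 5.1 q [-0.565  0.501  0.19   1.729 -0.118  0.924  1.676] p [0.5156 0.2154 0.0479] psi 2.002 F [-0.81  5.26 -1.15] M [1.034 0.282 0.008] op 0.0351
[-0.002  0.002 -1.   ]
```

Call:
{"method": "apply_moves", "body": {"gripper": [0.03,0.03,0.03,0.03], "slide": [[0,0.001,-0.0003],[0,0.0015,-0.0006],[0,0.0015,-0.0008],[0,0.0015,-0.0008]], "spin": [-0.15,-0.3,-0.4,-0.4]}}

```text
t: 5.6
eef_pos: [0.5151, 0.2168, 0.047]
tcp_rot: [0.706, -0.01, 0.708, 0.012]
contact_force: [-0.9, 4.6, -2.4]
opening: 0.0354
```

```bash
python3 st.py
```

```text
t 5.6 q [-0.635  0.509  0.284  1.731 -0.175  0.928  1.322] p [0.5151 0.2168 0.047 ] psi 1.602 F [-0.93  4.57 -2.35] M [0.977 0.403 0.004] op 0.0354
[-0.003  0.002 -1.   ]
```

Call:
{"method": "apply_moves", "body": {"gripper": [0.03,0.03,0.03,0.03], "slide": [[0,0.001,-0.0003],[0,0.0015,-0.0006],[0,0.002,-0.0008],[0,0.002,-0.0008]], "spin": [-0.15,-0.3,-0.4,-0.4]}}

```text
t: 6.1
eef_pos: [0.5153, 0.2183, 0.0462]
tcp_rot: [0.694, 0.129, 0.696, -0.129]
contact_force: [-2.2, 5.2, -1.5]
opening: 0.0353
```

```bash
python3 st.py
python3 - <<'E'
from h import *
for n in("top","side"):
    p,d=eyes.grab_frame(n)
    crop(n,p,*( (150,130,160,140,5) if n=="top" else (210,110,80,70,8)),f"pics/{n}3.png")
E
```

```text
t 6.1 q [-0.706  0.521  0.379  1.732 -0.234  0.934  0.971] p [0.5153 0.2183 0.0462] psi 1.204 F [-2.2   5.19 -1.46] M [ 1.012  0.544 -0.065] op 0.0353
[-0.003  0.002 -1.   ]
```

View pics/side3.png

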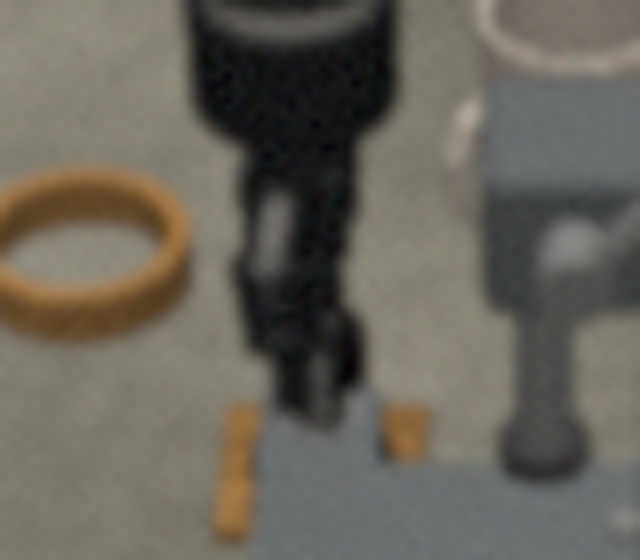

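View pics/top3.png

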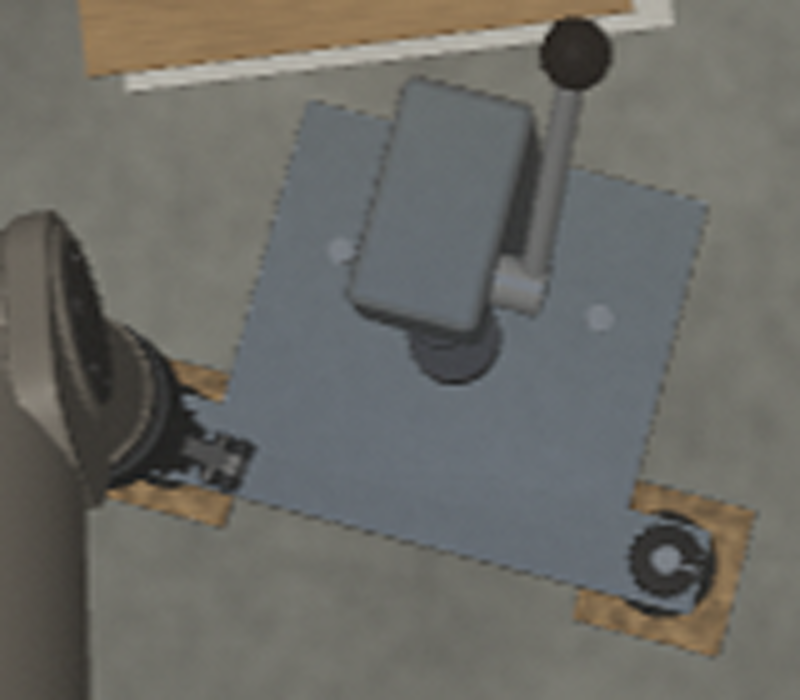

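Call:
{"method": "apply_moves", "body": {"gripper": [0.03,0.03,0.03,0.03], "slide": [[0,0.001,-0.0003],[-0.0005,0.0015,-0.0006],[-0.0005,0.002,-0.0008],[-0.0005,0.002,-0.0008]], "spin": [-0.15,-0.3,-0.4,-0.4]}}

```text
t: 6.7
eef_pos: [0.5157, 0.2198, 0.046]
tcp_rot: [0.655, 0.265, 0.656, -0.264]
contact_force: [-2.0, 5.2, 2.5]
opening: 0.0354
```

```bash
python3 st.py
```

```text
t 6.7 q [-0.777  0.537  0.475  1.734 -0.295  0.943  0.621] p [0.5157 0.2198 0.046 ] psi 0.804 F [-2.04  5.19  2.46] M [ 0.937  0.597 -0.089] op 0.0354
[-0.001  0.002 -1.   ]
```

Run:
```python
from h import *
T=np.load("top0.npz")["p"]; p,d=eyes.grab_frame("top"); s,_=eyes.grab_frame("side"); S=np.load("side0.npz")["p"]
np.savez("top4.npz",p=p,d=d)
def reg(a,b,r):
    x,y,w,h=r; g=lambda i:cv2.cvtColor(i,cv2.COLOR_RGB2GRAY)[y:y+h,x:x+w].astype(np.float32)
    cc,M=cv2.findTransformECC(g(a),g(b),np.eye(2,3,dtype=np.float32),cv2.MOTION_EUCLIDEAN,(3,100,1e-7)); return cc,M.round(4).tolist()
print(reg(T,p,(205,145,95,110)))
print(reg(S,s,(262,120,60,110)))
crop("side",s,210,110,80,70,8,"pics/side4.png");crop("top",p,150,170,80,70,8,"pics/top4.png")
```

```text
(0.9983659278614099, [[1.0, -0.00019999999494757503, 0.026799999177455902], [0.00019999999494757503, 1.0, -0.00039999998989515007]])
(0.9988080218594334, [[1.0, -0.0003000000142492354, 0.017999999225139618], [0.0003000000142492354, 1.0, 0.00279999990016222]])
```

View pics/side4.png

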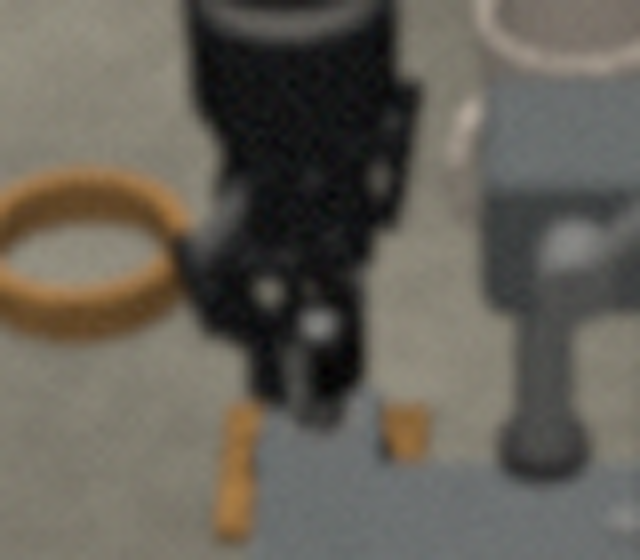

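View pics/top4.png

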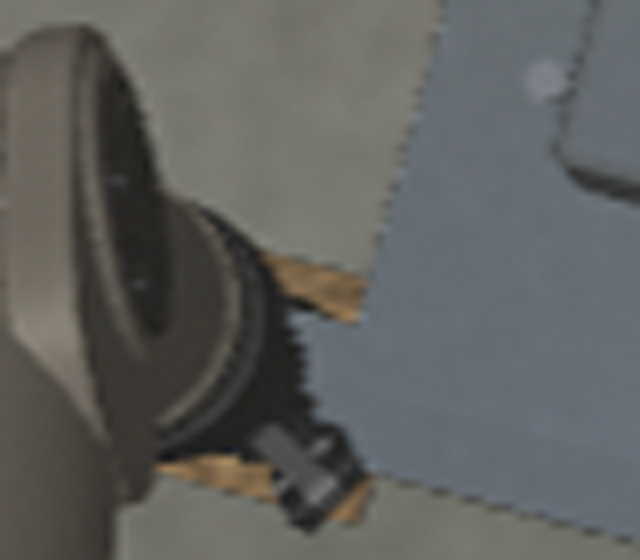

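Call:
{"method": "apply_moves", "body": {"gripper": [0.03,0.03,0.03,0.03], "slide": [[0,-0.001,0],[0,-0.002,0],[0,-0.003,0],[0,-0.003,0]], "spin": [0,0,0,0]}}

```text
t: 7.3
eef_pos: [0.5157, 0.2194, 0.0462]
tcp_rot: [0.655, 0.266, 0.657, -0.262]
contact_force: [-1.9, 8.5, 1.3]
opening: 0.0352
```

```bash
python3 st.py
```

```text
t 7.3 q [-0.773  0.534  0.472  1.736 -0.298  0.94   0.626] p [0.5157 0.2194 0.0462] psi 0.806 F [-1.92  8.5   1.33] M [ 1.636  0.482 -0.004] op 0.0352
[-0.     0.005 -1.   ]
```

Run:
```python
import numpy as np
ps=[2.602,2.002,1.602,1.204,.804]; P=np.array([[.5172,.2140],[.5156,.2154],[.5151,.2168],[.5153,.2183],[.5157,.2198]])
A=[];b=[]
for a,p in zip(ps,P):
    c,s=np.cos(a),np.sin(a)
    A+= [[1,0,-c,s],[0,1,-s,-c]]; b+=list(p)
x,r,_,_=np.linalg.lstsq(np.array(A),np.array(b),rcond=None); print(x,(np.array(A)@x-b).round(5))
```

```text
[ 5.18812080e-01  2.17414906e-01  4.46639619e-04 -3.74790132e-03] [ 7.0e-05 -3.0e-05 -1.0e-05  4.0e-05 -2.0e-05  5.0e-05 -1.5e-04  4.0e-05
  1.0e-04 -1.1e-04]
```

Call:
{"method": "apply_moves", "body": {"gripper": [0.03,0.03,0.03,0.03], "slide": [[0,0.002,0],[-0.0005,0.004,0],[-0.0005,0.005,0],[-0.0005,0.005,0]], "spin": [0,0,0,0]}}

```text
t: 7.8
eef_pos: [0.5156, 0.22, 0.0459]
tcp_rot: [0.655, 0.265, 0.656, -0.265]
contact_force: [-1.7, 3.6, 3.3]
opening: 0.0352
```

```bash
python3 st.py
```

```text
t 7.8 q [-0.779  0.537  0.476  1.734 -0.294  0.942  0.616] p [0.5156 0.22   0.0459] psi 0.802 F [-1.67  3.58  3.28] M [0.486 0.64  0.117] op 0.0352
[-0. -0. -1.]
```

Call:
{"method": "apply_moves", "body": {"gripper": [0.03,0.03], "slide": [[0,0,0.001],[0,0,0.001]], "spin": [0,0]}}

```text
t: 8.05
eef_pos: [0.5155, 0.22, 0.046]
tcp_rot: [0.655, 0.265, 0.655, -0.266]
contact_force: [-0.6, 3.0, -3.1]
opening: 0.0353
```

```bash
python3 st.py
```

```text
t 8.05 q [-0.779  0.537  0.476  1.734 -0.294  0.943  0.615] p [0.5155 0.22   0.046 ] psi 0.801 F [-0.56  2.97 -3.07] M [0.587 0.201 0.066] op 0.0353
[-0.    -0.001 -1.   ]
```

Call:
{"method": "apply_moves", "body": {"gripper": [0.03,0.03], "slide": [[0,0,0.001],[0,0,0.001]], "spin": [0,0]}}

```text
t: 8.3
eef_pos: [0.5154, 0.22, 0.0469]
tcp_rot: [0.655, 0.265, 0.655, -0.266]
contact_force: [0.2, 3.0, -7.6]
opening: 0.0356
```

```bash
python3 st.py
```

```text
t 8.3 q [-0.78   0.536  0.477  1.733 -0.293  0.945  0.614] p [0.5154 0.22   0.0469] psi 0.801 F [ 0.21  3.05 -7.6 ] M [0.667 0.015 0.06 ] op 0.0356
[-0.001 -0.001 -1.   ]
```

Call:
{"method": "apply_moves", "body": {"gripper": [0.03,0.03], "slide": [[0,0,0.001],[0,0,0.001]], "spin": [0,0]}}

```text
t: 8.55
eef_pos: [0.5153, 0.2201, 0.0479]
tcp_rot: [0.655, 0.265, 0.656, -0.266]
contact_force: [1.0, 3.8, -10.9]
opening: 0.0352
```

```bash
python3 st.py
```

```text
t 8.55 q [-0.781  0.535  0.477  1.732 -0.292  0.947  0.613] p [0.5153 0.2201 0.0479] psi 0.801 F [  0.99   3.8  -10.88] M [ 0.652 -0.146  0.042] op 0.0352
[-0.001 -0.001 -1.   ]
```

Call:
{"method": "apply_moves", "body": {"gripper": [0.03,0.03,0.03,0.03,0.03,0.03], "slide": [[0,0.0005,-0.001],[0,0.001,-0.002],[0,0.001,-0.0025],[0,0.0015,-0.0025],[0,0.002,-0.0025],[0,0.002,-0.0025]], "spin": [0,0,0,-0.12,-0.22,-0.22]}}

```text
t: 9.3
eef_pos: [0.5159, 0.2211, 0.0463]
tcp_rot: [0.623, 0.335, 0.622, -0.336]
contact_force: [0.8, -1.6, -6.6]
opening: 0.0352
```

```bash
python3 st.py
```

```text
t 9.3 q [-0.819  0.548  0.531  1.733 -0.328  0.951  0.422] p [0.5159 0.2211 0.0463] psi 0.581 F [ 0.85 -1.57 -6.55] M [-0.255  0.227 -0.056] op 0.0352
[ 0.    -0.002 -1.   ]
```

Call:
{"method": "apply_moves", "body": {"gripper": [0.03,0.03], "slide": [[0,0,0],[0,0,0]], "spin": [0,0]}}

```text
t: 9.55
eef_pos: [0.5158, 0.2213, 0.0462]
tcp_rot: [0.622, 0.335, 0.622, -0.336]
contact_force: [0.0, -1.6, -6.0]
opening: 0.0356
```

```bash
python3 st.py
```

```text
t 9.55 q [-0.818  0.548  0.53   1.733 -0.328  0.951  0.422] p [0.5158 0.2213 0.0462] psi 0.581 F [ 0.04 -1.63 -6.05] M [-0.484  0.251 -0.045] op 0.0356
[-0.    -0.001 -1.   ]
```

Call:
{"method": "apply_moves", "body": {"gripper": [0.03,0.03], "slide": [[0,0,0.0005],[0,0,0.0005]], "spin": [0,0]}}

```text
t: 9.8
eef_pos: [0.5158, 0.2214, 0.0465]
tcp_rot: [0.622, 0.336, 0.622, -0.336]
contact_force: [-0.3, -2.4, -7.2]
opening: 0.0352
```

```bash
python3 st.py
```

```text
t 9.8 q [-0.819  0.548  0.53   1.733 -0.328  0.951  0.421] p [0.5158 0.2214 0.0465] psi 0.581 F [-0.33 -2.42 -7.17] M [-0.762  0.202 -0.021] op 0.0352
[-0.    -0.001 -1.   ]
```

Call:
{"method": "apply_moves", "body": {"gripper": [0.03,0.03], "slide": [[0,0,0.0005],[0,0,0.0005]], "spin": [0,0]}}

```text
t: 10.05
eef_pos: [0.5157, 0.2215, 0.0469]
tcp_rot: [0.622, 0.336, 0.622, -0.336]
contact_force: [1.1, -4.1, -8.9]
opening: 0.0354
```

```bash
python3 st.py
```

```text
t 10.05 q [-0.819  0.547  0.53   1.732 -0.328  0.952  0.42 ] p [0.5157 0.2215 0.0469] psi 0.581 F [ 1.07 -4.09 -8.91] M [-0.927  0.066 -0.004] op 0.0354
[-0.    -0.001 -1.   ]
```

Call:
{"method": "apply_moves", "body": {"gripper": [0.03,0.03,0.03,0.03], "slide": [[0,0,-0.001],[0,0,-0.002],[0,0,-0.0025],[0,0,-0.0025]], "spin": [0,0,0,0]}}

```text
t: 10.55
eef_pos: [0.5161, 0.2216, 0.0459]
tcp_rot: [0.622, 0.336, 0.622, -0.336]
contact_force: [-1.7, -5.8, 0.1]
opening: 0.0351
```

```bash
python3 st.py
```

```text
t 10.55 q [-0.818  0.548  0.53   1.733 -0.329  0.95   0.422] p [0.5161 0.2216 0.0459] psi 0.581 F [-1.68 -5.84  0.12] M [-1.42   0.764 -0.002] op 0.0351
[ 0. -0. -1.]
```

Call:
{"method": "apply_moves", "body": {"gripper": [0.06,0.06,0.06,0.06,0.06,0.06], "slide": [[0,0,0],[0,0,0],[0,0,0.005],[0,0,0.04],[0,0,0.08],[0,0,0.1]], "spin": [0,0,0,0,0,0]}}

```text
t: 11.3
eef_pos: [0.5174, 0.2234, 0.1479]
tcp_rot: [0.623, 0.337, 0.621, -0.334]
contact_force: [0.0, -0.0, 0.2]
opening: 0.0602
```

Call:
{"method": "apply_moves", "body": {"gripper": [0.06,0.06,0.06,0.06,0.06,0.06,0.06,0.06,0.06,0.06,0.06,0.06], "slide": [[-0.03,0,0],[-0.06,-0.02,0],[-0.09,-0.05,0],[-0.1,-0.08,0],[-0.11,-0.11,0],[-0.11,-0.14,0],[-0.11,-0.18,0],[-0.1,-0.22,0],[-0.08,-0.25,0],[-0.057,-0.265,0],[-0.057,-0.265,0],[-0.057,-0.265,0]], "spin": [0.15,0.3,0.45,0.6,0.75,0.9,1.05,1.2,1.35,1.5,1.6,1.6]}}

```text
t: 12.8
eef_pos: [0.4593, -0.0427, 0.1452]
tcp_rot: [0.675, -0.212, 0.674, 0.212]
contact_force: [-0.1, 0.2, 0.2]
opening: 0.0601
```

```bash
python3 st.py
python3 - <<'E'
from h import *
T=np.load("top0.npz")["p"]; p,d=eyes.grab_frame("top"); s,_=eyes.grab_frame("side"); S=np.load("side0.npz")["p"]
def reg(a,b,r):
    x,y,w,h=r; g=lambda i:cv2.cvtColor(i,cv2.COLOR_RGB2GRAY)[y:y+h,x:x+w].astype(np.float32)
    cc,M=cv2.findTransformECC(g(a),g(b),np.eye(2,3,dtype=np.float32),cv2.MOTION_EUCLIDEAN,(3,100,1e-7)); return cc,M.round(4).tolist()
print(reg(T,p,(205,145,60,90)))
crop("side",s,200,90,140,150,4,"pics/side5.png");crop("top",p,150,130,160,140,5,"pics/top5.png")
E
```

```text
t 12.8 q [-0.439  0.221  0.58   1.893 -0.138  1.066  2.376] p [ 0.4593 -0.0427  0.1452] psi 2.179 F [-0.07  0.23  0.24] M [ 0.    -0.003  0.006] op 0.0601
[ 0.001  0.    -1.   ]
(0.9372473230956802, [[1.0, -0.004699999932199717, 0.11129999905824661], [0.004699999932199717, 1.0, -0.20640000700950623]])
```

View pics/side5.png

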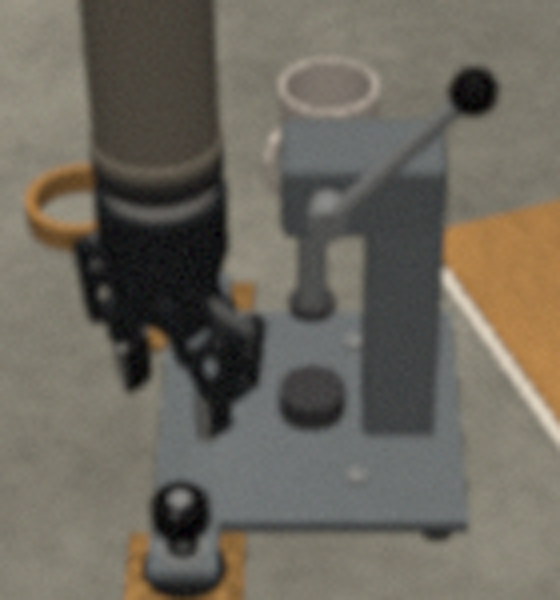

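View pics/top5.png

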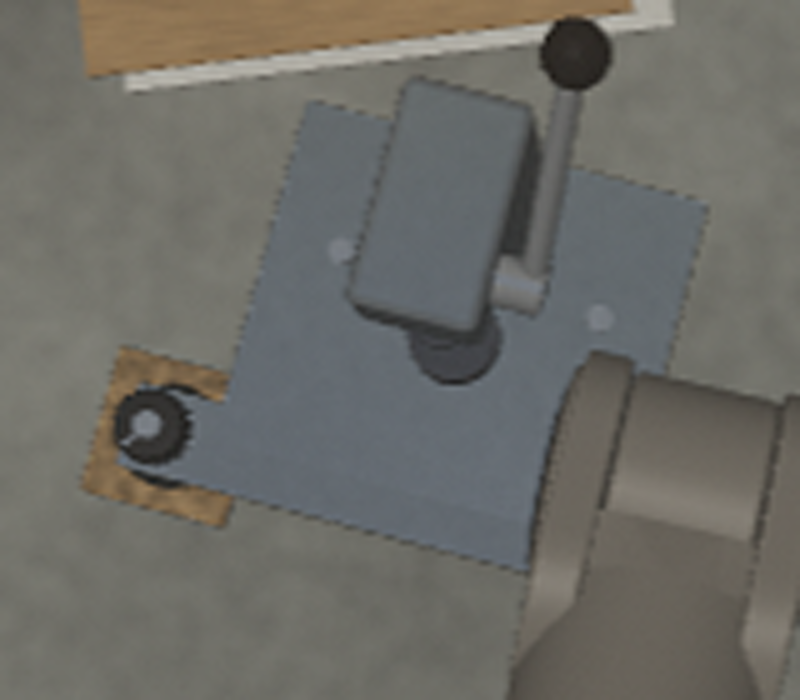

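The side view shows the gripper above and behind the right knob at (245,215). In the top view the left knob's notch has turned clockwise by about two radians, and the press looks unmoved.

Call:
{"method": "apply_moves", "body": {"gripper": [0.06,0.06,0.06,0.06,0.06], "slide": [[-0.0005,-0.003,-0.03],[-0.0005,-0.003,-0.06],[-0.0005,-0.003,-0.09],[-0.0005,-0.003,-0.098],[-0.0005,-0.003,-0.098]], "spin": [0,0,0,0,0]}}

```text
t: 13.52
eef_pos: [0.4583, -0.0454, 0.0469]
tcp_rot: [0.674, -0.212, 0.674, 0.212]
contact_force: [-0.0, 0.5, -0.1]
opening: 0.0605
```

```bash
python3 st.py
python3 - <<'E'
from h import *
s,_=eyes.grab_frame("side")
crop("side",s,205,170,80,70,8,"pics/side6.png")
E
```

```text
t 13.53 q [-0.379  0.365  0.541  2.005 -0.25   0.836  2.483] p [ 0.4583 -0.0454  0.0469] psi 2.181 F [-0.03  0.52 -0.12] M [-0.027 -0.036 -0.009] op 0.0605
[-0.  0. -1.]
```

View pics/side6.png

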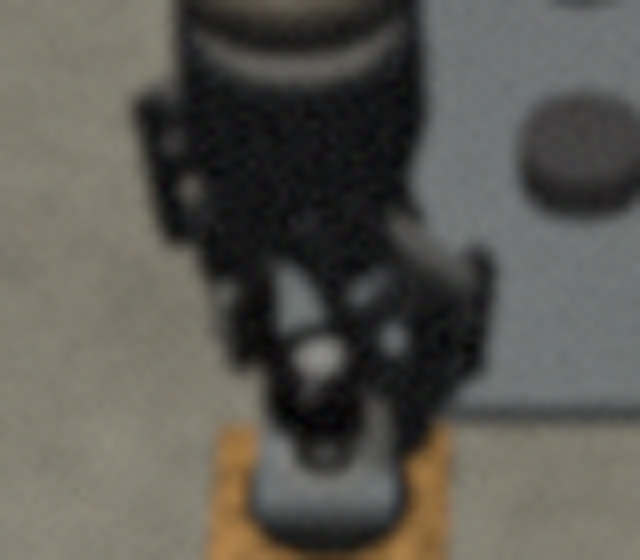

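The knob at (245,217) lies between the fingers, so I close and ease upward to offset the drag.

Call:
{"method": "apply_moves", "body": {"gripper": [0.045,0.03,0.03,0.03,0.03,0.03,0.03,0.03], "slide": [[0,0,0.0005],[0,0,0.001],[0,0,0.0015],[0,0,0.002],[0,0,0.002],[0,0,0.002],[0,0,0.002],[0,0,0.002]], "spin": [0,0,0,0,0,0,0,0], "grip_force": 20}}

```text
t: 14.58
eef_pos: [0.4585, -0.0452, 0.0488]
tcp_rot: [0.675, -0.212, 0.674, 0.213]
contact_force: [-0.5, 3.6, 3.5]
opening: 0.0351
```

```bash
python3 st.py
```

```text
t 14.57 q [-0.38   0.362  0.542  2.003 -0.249  0.84   2.481] p [ 0.4585 -0.0452  0.0488] psi 2.181 F [-0.46  3.61  3.48] M [ 0.954  0.07  -0.017] op 0.0351
[ 0.     0.001 -1.   ]
```

Call:
{"method": "apply_moves", "body": {"gripper": [0.03,0.03], "slide": [[0,0.0005,0.001],[0,0.001,0.001]], "spin": [0,0]}}

```text
t: 14.82
eef_pos: [0.4584, -0.045, 0.0495]
tcp_rot: [0.675, -0.213, 0.674, 0.212]
contact_force: [0.5, 1.3, -0.6]
opening: 0.0353
```

```bash
python3 st.py
```

```text
t 14.82 q [-0.383  0.361  0.543  2.003 -0.246  0.841  2.478] p [ 0.4584 -0.045   0.0495] psi 2.181 F [ 0.53  1.33 -0.58] M [ 0.471 -0.391  0.005] op 0.0353
[ 0.    -0.001 -1.   ]
```

Call:
{"method": "apply_moves", "body": {"gripper": [0.03,0.03,0.03,0.03,0.03], "slide": [[0,0,-0.0003],[0,0,-0.0006],[0,0,-0.0009],[0,0,-0.001],[0,0,-0.001]], "spin": [-0.15,-0.3,-0.45,-0.5,-0.5]}}

```text
t: 15.45
eef_pos: [0.4584, -0.0454, 0.0485]
tcp_rot: [0.706, -0.04, 0.706, 0.039]
contact_force: [1.6, 2.2, -1.0]
opening: 0.0357
```

```bash
python3 st.py
```

```text
t 15.45 q [-0.472  0.383  0.658  2.007 -0.307  0.85   2.038] p [ 0.4584 -0.0454  0.0485] psi 1.681 F [ 1.58  2.25 -0.99] M [ 0.244 -0.369  0.027] op 0.0357
[ 0.    -0.001 -1.   ]
```

Call:
{"method": "apply_moves", "body": {"gripper": [0.03,0.03,0.03,0.03], "slide": [[0.0005,0.0005,-0.0003],[0.0005,0.0005,-0.0006],[0.0005,0.0005,-0.0008],[0.0005,0.0005,-0.0008]], "spin": [-0.15,-0.3,-0.4,-0.4]}}

```text
t: 15.95
eef_pos: [0.4583, -0.0455, 0.0477]
tcp_rot: [0.7, 0.101, 0.7, -0.102]
contact_force: [0.5, 0.2, 0.0]
opening: 0.0353
```

```bash
python3 st.py
```

```text
t 15.95 q [-0.544  0.407  0.754  2.009 -0.363  0.862  1.692] p [ 0.4583 -0.0455  0.0477] psi 1.282 F [0.5  0.24 0.03] M [-0.235 -0.028 -0.027] op 0.0353
[-0.001 -0.002 -1.   ]
```

Call:
{"method": "apply_moves", "body": {"gripper": [0.03,0.03,0.03,0.03], "slide": [[0,0,-0.0003],[0,0,-0.0006],[0,0,-0.0008],[0,0,-0.0008]], "spin": [-0.15,-0.3,-0.4,-0.4]}}

```text
t: 16.45
eef_pos: [0.458, -0.0457, 0.0469]
tcp_rot: [0.666, 0.238, 0.666, -0.239]
contact_force: [-0.5, -1.0, -0.9]
opening: 0.035
```

```bash
python3 st.py
```

```text
t 16.45 q [-0.614  0.438  0.853  2.012 -0.425  0.878  1.354] p [ 0.458  -0.0457  0.0469] psi 0.883 F [-0.5  -0.95 -0.88] M [-0.559  0.146 -0.002] op 0.035
[-0.001 -0.002 -1.   ]
```

Call:
{"method": "apply_moves", "body": {"gripper": [0.03,0.03,0.03,0.03], "slide": [[0,0,-0.0003],[0,0,-0.0006],[0,0,-0.0008],[0,0,-0.0008]], "spin": [-0.15,-0.3,-0.4,-0.4]}}

```text
t: 16.95
eef_pos: [0.4577, -0.0455, 0.046]
tcp_rot: [0.605, 0.365, 0.605, -0.367]
contact_force: [-1.1, -2.6, -0.9]
opening: 0.0353
```

```bash
python3 st.py
```

```text
t 16.95 q [-0.682  0.477  0.953  2.015 -0.495  0.901  1.022] p [ 0.4577 -0.0455  0.046 ] psi 0.483 F [-1.1  -2.62 -0.9 ] M [-0.855  0.499 -0.043] op 0.0353
[-0.002 -0.002 -1.   ]
```

Call:
{"method": "apply_moves", "body": {"gripper": [0.03,0.03,0.03], "slide": [[0,0,-0.0003],[0,0,-0.0006],[0,0,-0.0006]], "spin": [-0.15,-0.3,-0.3]}}

```text
t: 17.32
eef_pos: [0.4575, -0.0453, 0.0454]
tcp_rot: [0.544, 0.451, 0.544, -0.453]
contact_force: [-2.0, -3.6, 1.6]
opening: 0.0352
```

```bash
python3 st.py
```

```text
t 17.32 q [-0.729  0.512  1.028  2.017 -0.552  0.923  0.777] p [ 0.4575 -0.0453  0.0454] psi 0.184 F [-2.  -3.6  1.6] M [-0.89   0.773 -0.033] op 0.0352
[-0.002 -0.002 -1.   ]
```

Call:
{"method": "apply_moves", "body": {"gripper": [0.03,0.03,0.03], "slide": [[-0.0005,-0.0005,-0.0002],[-0.0005,-0.001,-0.0004],[-0.0005,-0.001,-0.0004]], "spin": [-0.1,-0.2,-0.2]}}

```text
t: 17.7
eef_pos: [0.4573, -0.0454, 0.0451]
tcp_rot: [-0.496, -0.503, -0.497, 0.504]
contact_force: [-2.8, -3.0, -0.2]
opening: 0.0354
```

```bash
python3 st.py
```

```text
t 17.7 q [-0.757  0.538  1.077  2.018 -0.592  0.941  0.617] p [ 0.4573 -0.0454  0.0451] psi -0.015 F [-2.82 -3.   -0.16] M [-0.623  0.83  -0.042] op 0.0354
[-0.002 -0.    -1.   ]
```

Call:
{"method": "apply_moves", "body": {"gripper": [0.03,0.03,0.03], "slide": [[-0.0005,-0.0005,-0.0002],[-0.0005,-0.001,-0.0005],[-0.0005,-0.001,-0.0005]], "spin": [-0.1,-0.2,-0.2]}}

```text
t: 18.08
eef_pos: [0.4573, -0.0456, 0.045]
tcp_rot: [-0.443, -0.551, -0.444, 0.551]
contact_force: [-4.1, -0.7, 4.4]
opening: 0.0352
```

```bash
python3 st.py
```

```text
t 18.07 q [-0.783  0.567  1.127  2.02  -0.634  0.961  0.458] p [ 0.4573 -0.0456  0.045 ] psi -0.215 F [-4.14 -0.72  4.4 ] M [-0.174  1.125 -0.065] op 0.0352
[-0.001  0.002 -1.   ]
```

Call:
{"method": "apply_moves", "body": {"gripper": [0.03,0.03], "slide": [[-0.001,0,0.001],[-0.001,0,0.001]], "spin": [0,0]}}

```text
t: 18.32
eef_pos: [0.4569, -0.0455, 0.0455]
tcp_rot: [0.443, 0.551, 0.443, -0.551]
contact_force: [-0.4, -0.5, -4.5]
opening: 0.0356
```

```bash
python3 st.py
```

```text
t 18.32 q [-0.787  0.564  1.129  2.022 -0.632  0.959  0.455] p [ 0.4569 -0.0455  0.0455] psi -0.217 F [-0.42 -0.54 -4.47] M [-0.248  0.18   0.006] op 0.0356
[ 0.     0.001 -1.   ]
```

Call:
{"method": "apply_moves", "body": {"gripper": [0.03,0.03], "slide": [[0,0,0.0005],[0,0,0.0005]], "spin": [0,0]}}

```text
t: 18.58
eef_pos: [0.4569, -0.0456, 0.046]
tcp_rot: [0.443, 0.552, 0.443, -0.551]
contact_force: [1.5, 0.2, -5.7]
opening: 0.0354
```

```bash
python3 st.py
```

```text
t 18.57 q [-0.788  0.564  1.13   2.021 -0.632  0.961  0.453] p [ 0.4569 -0.0456  0.046 ] psi -0.218 F [ 1.55  0.22 -5.74] M [-0.139 -0.053  0.022] op 0.0354
[ 0.  0. -1.]
```

Call:
{"method": "apply_moves", "body": {"gripper": [0.03,0.03], "slide": [[0,0,0.0005],[0,0,0.0005]], "spin": [0,0]}}

```text
t: 18.82
eef_pos: [0.4568, -0.0457, 0.0466]
tcp_rot: [0.442, 0.552, 0.443, -0.551]
contact_force: [1.3, 0.3, -7.7]
opening: 0.0352
```

```bash
python3 st.py
```

```text
t 18.82 q [-0.789  0.563  1.132  2.021 -0.631  0.962  0.452] p [ 0.4568 -0.0457  0.0466] psi -0.218 F [ 1.32  0.3  -7.7 ] M [-0.043 -0.183  0.031] op 0.0352
[ 0.  0. -1.]
```

Call:
{"method": "apply_moves", "body": {"gripper": [0.03,0.03], "slide": [[0,0,0.0005],[0,0,0.0005]], "spin": [0,0]}}

```text
t: 19.08
eef_pos: [0.4568, -0.0458, 0.0471]
tcp_rot: [0.442, 0.552, 0.443, -0.552]
contact_force: [2.1, -0.3, -9.3]
opening: 0.0352
```

```bash
python3 st.py
```

```text
t 19.07 q [-0.789  0.563  1.133  2.02  -0.629  0.963  0.451] p [ 0.4568 -0.0458  0.0471] psi -0.219 F [ 2.11 -0.34 -9.31] M [ 0.066 -0.316 -0.004] op 0.0352
[-0.  0. -1.]
```

Call:
{"method": "apply_moves", "body": {"gripper": [0.03,0.03,0.03,0.03,0.03,0.03,0.03], "slide": [[0,0,-0.001],[0,0,-0.002],[0,0,-0.002],[0,0,-0.002],[0,0,-0.002],[0,0,-0.002],[0,0,-0.002]], "spin": [0,0,-0.1,-0.2,-0.3,-0.3,-0.3]}}

```text
t: 19.95
eef_pos: [0.4566, -0.0457, 0.0453]
tcp_rot: [0.355, 0.611, 0.356, -0.611]
contact_force: [0.4, 2.0, -7.0]
opening: 0.0355
```

```bash
python3 st.py
```

```text
t 19.95 q [-0.821  0.611  1.198  2.023 -0.691  0.994  0.211] p [ 0.4566 -0.0457  0.0453] psi -0.517 F [ 0.38  2.03 -7.03] M [0.483 0.057 0.003] op 0.0355
[-0.     0.001 -1.   ]
```

Call:
{"method": "apply_moves", "body": {"gripper": [0.03,0.03], "slide": [[0,0,0.0005],[0,0,0.0005]], "spin": [0,0]}}

```text
t: 20.2
eef_pos: [0.4566, -0.0457, 0.0457]
tcp_rot: [0.355, 0.611, 0.355, -0.611]
contact_force: [0.5, 2.3, -8.0]
opening: 0.0352
```

```bash
python3 st.py
```

```text
t 20.2 q [-0.822  0.61   1.198  2.023 -0.69   0.995  0.209] p [ 0.4566 -0.0457  0.0457] psi -0.518 F [ 0.49  2.25 -8.02] M [0.58  0.001 0.013] op 0.0352
[-0.     0.001 -1.   ]
```

Call:
{"method": "apply_moves", "body": {"gripper": [0.03,0.03], "slide": [[0,0,0.0005],[0,0,0.0005]], "spin": [0,0]}}

```text
t: 20.45
eef_pos: [0.4566, -0.0458, 0.0461]
tcp_rot: [-0.355, -0.611, -0.355, 0.612]
contact_force: [1.3, 1.8, -8.6]
opening: 0.0354
```

```bash
python3 st.py
```

```text
t 20.45 q [-0.823  0.609  1.199  2.022 -0.689  0.995  0.208] p [ 0.4566 -0.0458  0.0461] psi -0.519 F [ 1.31  1.77 -8.62] M [ 0.64  -0.051  0.058] op 0.0354
[-0.  0. -1.]
```

Call:
{"method": "apply_moves", "body": {"gripper": [0.03,0.03], "slide": [[0,0,0.0005],[0,0,0.0005]], "spin": [0,0]}}

```text
t: 20.7
eef_pos: [0.4565, -0.0459, 0.0465]
tcp_rot: [-0.355, -0.611, -0.355, 0.612]
contact_force: [1.2, 3.1, -10.8]
opening: 0.0355
```

```bash
python3 st.py
```

```text
t 20.7 q [-0.823  0.609  1.2    2.022 -0.688  0.996  0.207] p [ 0.4565 -0.0459  0.0465] psi -0.519 F [  1.15   3.09 -10.84] M [ 0.642 -0.108  0.041] op 0.0355
[-0.001  0.    -1.   ]
```

Call:
{"method": "apply_moves", "body": {"gripper": [0.03,0.03,0.03,0.03], "slide": [[0,0,-0.001],[0,0,-0.002],[0,0,-0.003],[0,0,-0.003]], "spin": [0,0,0,0]}}

```text
t: 21.2
eef_pos: [0.4569, -0.0458, 0.045]
tcp_rot: [0.354, 0.612, 0.356, -0.611]
contact_force: [-2.2, 5.0, 5.4]
opening: 0.0352
```

```bash
python3 st.py
```

```text
t 21.2 q [-0.819  0.611  1.196  2.022 -0.693  0.994  0.211] p [ 0.4569 -0.0458  0.045 ] psi -0.519 F [-2.19  5.04  5.45] M [1.195 1.047 0.027] op 0.0352
[-0.     0.002 -1.   ]
```

Call:
{"method": "apply_moves", "body": {"gripper": [0.06,0.06,0.06,0.06,0.06,0.06], "slide": [[0,0,0],[0,0,0],[0,0,0.005],[0,0,0.04],[0,0,0.08],[0,0,0.1]], "spin": [0,0,0,0,0,0]}}

```text
t: 21.95
eef_pos: [0.4581, -0.0474, 0.1462]
tcp_rot: [0.356, 0.613, 0.354, -0.611]
contact_force: [0.7, -0.0, 0.9]
opening: 0.0603
```

Call:
{"method": "apply_moves", "body": {"gripper": [0.06,0.06,0.06,0.06,0.06,0.06,0.06,0.06,0.06,0.06,0.06,0.06], "slide": [[-0.02,0.01,0],[-0.04,0.04,0],[-0.05,0.08,0],[-0.05,0.12,0],[-0.05,0.15,0],[-0.03,0.18,0],[0,0.21,0],[0.03,0.24,0],[0.05,0.255,0],[0.062,0.263,0],[0.062,0.263,0],[0.062,0.263,0]], "spin": [0.15,0.3,0.45,0.6,0.75,0.9,1.05,1.2,1.35,1.5,1.65,1.7]}}

```text
t: 23.45
eef_pos: [0.5196, 0.2161, 0.1441]
tcp_rot: [0.694, 0.136, 0.693, -0.137]
contact_force: [-0.3, -0.6, -0.4]
opening: 0.0604
```

```bash
python3 st.py
python3 - <<'E'
from h import *
T=np.load("top0.npz")["p"]; p,d=eyes.grab_frame("top"); S=np.load("side0.npz")["p"]; s,_=eyes.grab_frame("side")
def reg(a,b,r):
    x,y,w,h=r; g=lambda i:cv2.cvtColor(i,cv2.COLOR_RGB2GRAY)[y:y+h,x:x+w].astype(np.float32)
    cc,M=cv2.findTransformECC(g(a),g(b),np.eye(2,3,dtype=np.float32),cv2.MOTION_EUCLIDEAN,(3,100,1e-7)); return cc,M.round(4).tolist()
print(reg(T,p,(205,145,95,80)), reg(S,s,(262,120,60,110)))
crop("side",s,200,90,140,150,4,"pics/side7.png");crop("top",p,150,130,160,140,5,"pics/top7.png")
E
```

```text
t 23.45 q [-0.97   0.48   0.767  1.632 -0.353  1.174  1.061] p [0.5196 0.2161 0.1441] psi 1.182 F [-0.27 -0.59 -0.43] M [ 0.023 -0.015  0.026] op 0.0604
[ 0.001 -0.001 -1.   ]
(0.9992985349992346, [[1.0, -9.999999747378752e-05, -0.003700000001117587], [9.999999747378752e-05, 1.0, -0.01850000023841858]]) (0.9998057726412268, [[1.0, 9.999999747378752e-05, -0.01209999993443489], [-9.999999747378752e-05, 1.0, 0.005499999970197678]])
```

View pics/top7.png

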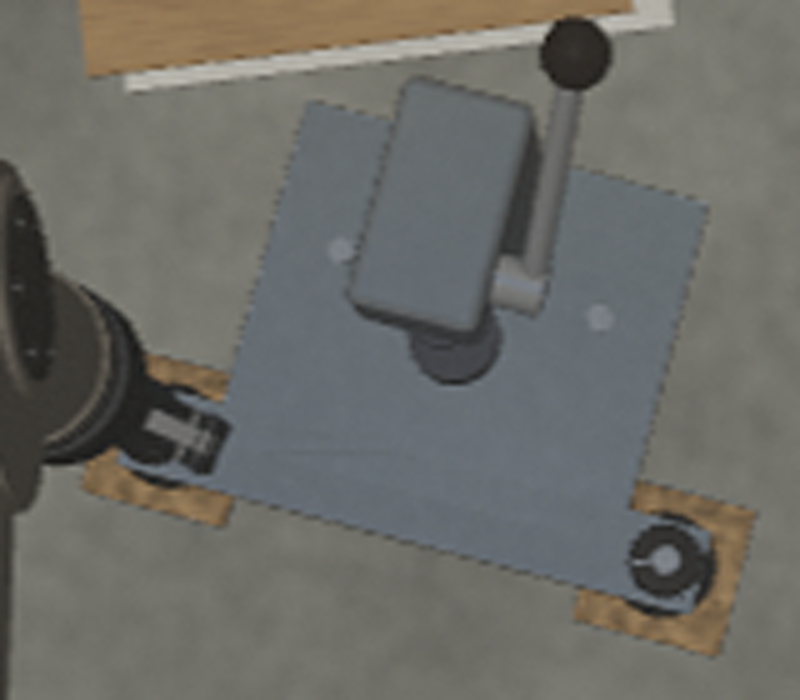

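View pics/side7.png

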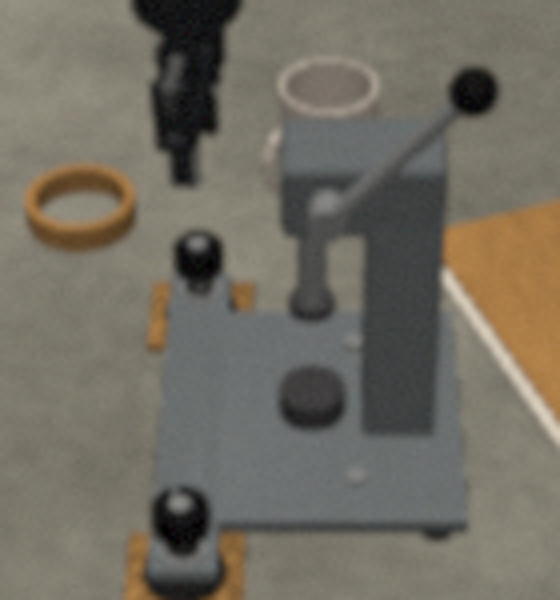

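The press is unmoved: registration gives under 0.02 px of shift. The right knob's notch now points left, at (283,242), about 2.7 rad on from where it started. Next I re-grip the left knob to check its load again.

Call:
{"method": "apply_moves", "body": {"gripper": [0.06,0.06,0.06,0.06,0.06], "slide": [[-0.0005,0.001,-0.03],[-0.0005,0.001,-0.06],[-0.0005,0.001,-0.09],[-0.0005,0.001,-0.099],[-0.0005,0.001,-0.099]], "spin": [0,0,0,0,0]}}

```text
t: 24.18
eef_pos: [0.5184, 0.2176, 0.0449]
tcp_rot: [0.694, 0.137, 0.694, -0.137]
contact_force: [-0.2, 0.1, 0.2]
opening: 0.0603
```

Call:
{"method": "apply_moves", "body": {"gripper": [0.045,0.03,0.03,0.03,0.03,0.03,0.03,0.03], "slide": [[0,0,0.0005],[0,0,0.001],[0,0,0.0015],[0,0,0.002],[0,0,0.0025],[0,0,0.0025],[0,0,0.0025],[0,0,0.0025]], "spin": [0,0,0,0,0,0,0,0], "grip_force": 20}}

```text
t: 25.18
eef_pos: [0.5188, 0.2181, 0.0473]
tcp_rot: [0.694, 0.137, 0.693, -0.137]
contact_force: [4.5, 0.9, -5.0]
opening: 0.0356
```

```bash
python3 st.py
```

```text
t 25.18 q [-0.926  0.59   0.704  1.734 -0.447  0.983  1.129] p [0.5188 0.2181 0.0473] psi 1.181 F [ 4.5   0.92 -5.  ] M [ 0.351 -1.139 -0.016] op 0.0356
[ 0.001  0.    -1.   ]
```

Call:
{"method": "apply_moves", "body": {"gripper": [0.03,0.03,0.03], "slide": [[0.001,0,-0.001],[0.001,0,-0.0015],[0.001,0,-0.0015]], "spin": [0,0,0]}}

```text
t: 25.55
eef_pos: [0.5192, 0.218, 0.0471]
tcp_rot: [0.694, 0.137, 0.694, -0.137]
contact_force: [0.4, 0.9, 5.4]
opening: 0.0352
```

```bash
python3 st.py
```

```text
t 25.55 q [-0.924  0.592  0.703  1.732 -0.449  0.985  1.131] p [0.5192 0.218  0.0471] psi 1.181 F [0.36 0.87 5.35] M [ 0.074 -0.158  0.018] op 0.0352
[-0.     0.001 -1.   ]
```

Call:
{"method": "apply_moves", "body": {"gripper": [0.03,0.03], "slide": [[0,0,0.0005],[0,0,0.0005]], "spin": [0,0]}}

```text
t: 25.8
eef_pos: [0.5192, 0.218, 0.0471]
tcp_rot: [0.694, 0.137, 0.694, -0.137]
contact_force: [-0.1, 0.1, 6.2]
opening: 0.0355
```

```bash
python3 st.py
```

```text
t 25.8 q [-0.924  0.592  0.703  1.732 -0.448  0.985  1.13 ] p [0.5192 0.218  0.0471] psi 1.181 F [-0.09  0.07  6.16] M [ 0.149 -0.099  0.022] op 0.0355
[-0.     0.001 -1.   ]
```

Call:
{"method": "apply_moves", "body": {"gripper": [0.03,0.03], "slide": [[0,0,0.0005],[0,0,0.0005]], "spin": [0,0]}}

```text
t: 26.05
eef_pos: [0.5193, 0.218, 0.0471]
tcp_rot: [0.694, 0.137, 0.694, -0.137]
contact_force: [-0.3, -0.6, 4.0]
opening: 0.0356
```

```bash
python3 st.py
```

```text
t 26.05 q [-0.924  0.592  0.703  1.732 -0.448  0.985  1.13 ] p [0.5193 0.218  0.0471] psi 1.181 F [-0.32 -0.63  4.02] M [ 0.212 -0.179  0.025] op 0.0356
[-0.  0. -1.]
```

Call:
{"method": "apply_moves", "body": {"gripper": [0.03,0.03], "slide": [[0,0,0.0005],[0,0,0.0005]], "spin": [0,0]}}

```text
t: 26.3
eef_pos: [0.5192, 0.218, 0.0471]
tcp_rot: [0.694, 0.137, 0.694, -0.137]
contact_force: [0.9, 0.5, 1.3]
opening: 0.0354
```

```bash
python3 st.py
```

```text
t 26.3 q [-0.925  0.592  0.703  1.732 -0.448  0.985  1.129] p [0.5192 0.218  0.0471] psi 1.181 F [0.87 0.51 1.3 ] M [ 0.313 -0.412  0.01 ] op 0.0354
[-0.  0. -1.]
```

Call:
{"method": "apply_moves", "body": {"gripper": [0.03,0.03], "slide": [[0,0,0.0005],[0,0,0.0005]], "spin": [0,0]}}

```text
t: 26.55
eef_pos: [0.5191, 0.218, 0.0472]
tcp_rot: [0.694, 0.137, 0.694, -0.137]
contact_force: [2.8, 2.3, -2.5]
opening: 0.0353
```

```bash
python3 st.py
```

```text
t 26.55 q [-0.925  0.591  0.703  1.732 -0.447  0.985  1.129] p [0.5191 0.218  0.0472] psi 1.181 F [ 2.8   2.29 -2.48] M [ 0.481 -0.716 -0.044] op 0.0353
[-0. -0. -1.]
```

Call:
{"method": "apply_moves", "body": {"gripper": [0.03,0.03], "slide": [[0,0,0.0005],[0,0,0.0005]], "spin": [0,0]}}

```text
t: 26.8
eef_pos: [0.519, 0.218, 0.0477]
tcp_rot: [0.694, 0.137, 0.694, -0.137]
contact_force: [3.1, 1.9, -4.9]
opening: 0.0355
```

```bash
python3 st.py
```

```text
t 26.8 q [-0.925  0.591  0.704  1.732 -0.447  0.986  1.129] p [0.519  0.218  0.0477] psi 1.181 F [ 3.12  1.92 -4.91] M [ 0.657 -0.903 -0.004] op 0.0355
[-0. -0. -1.]
```

Call:
{"method": "apply_moves", "body": {"gripper": [0.03,0.03], "slide": [[0,0,0.0005],[0,0,0.0005]], "spin": [0,0]}}

```text
t: 27.05
eef_pos: [0.5189, 0.218, 0.0483]
tcp_rot: [0.694, 0.137, 0.694, -0.137]
contact_force: [4.3, 1.7, -8.8]
opening: 0.0351
```

```bash
python3 st.py
```

```text
t 27.05 q [-0.925  0.59   0.704  1.731 -0.446  0.988  1.128] p [0.5189 0.218  0.0483] psi 1.181 F [ 4.29  1.69 -8.85] M [ 0.659 -1.038 -0.02 ] op 0.0351
[-0.001 -0.    -1.   ]
```

Call:
{"method": "apply_moves", "body": {"gripper": [0.03,0.03], "slide": [[0,0,0.0005],[0,0,0.0005]], "spin": [0,0]}}

```text
t: 27.3
eef_pos: [0.5189, 0.218, 0.0488]
tcp_rot: [0.694, 0.137, 0.694, -0.137]
contact_force: [4.2, 2.5, -11.1]
opening: 0.0351
```

```bash
python3 st.py
```

```text
t 27.3 q [-0.926  0.589  0.705  1.731 -0.446  0.989  1.128] p [0.5189 0.218  0.0488] psi 1.181 F [  4.17   2.48 -11.08] M [ 0.825 -1.135 -0.036] op 0.0351
[-0.001 -0.    -1.   ]
```

Call:
{"method": "apply_moves", "body": {"gripper": [0.03,0.03,0.03], "slide": [[0,0,0],[0,0,0],[0,0,0]], "spin": [0,0,0]}}

```text
t: 27.68
eef_pos: [0.5189, 0.218, 0.0488]
tcp_rot: [0.694, 0.137, 0.694, -0.137]
contact_force: [4.0, 3.1, -11.0]
opening: 0.0353
```

```bash
python3 st.py
```

```text
t 27.68 q [-0.926  0.589  0.705  1.731 -0.446  0.989  1.128] p [0.5189 0.218  0.0488] psi 1.181 F [  3.96   3.11 -11.  ] M [ 0.787 -1.112 -0.019] op 0.0353
[-0.001 -0.    -1.   ]
```

Call:
{"method": "apply_moves", "body": {"gripper": [0.03,0.03,0.03,0.03,0.03,0.03,0.03,0.03], "slide": [[0.0005,0,-0.001],[0.001,0,-0.002],[0.001,0.0005,-0.0025],[0.001,0.0005,-0.0025],[0.001,0.0005,-0.0025],[0.001,0.0005,-0.0025],[0.001,0.0005,-0.0025],[0.001,0.0005,-0.0025]], "spin": [0,0,0,-0.1,-0.2,-0.3,-0.4,-0.4]}}

```text
t: 28.68
eef_pos: [0.5194, 0.2177, 0.0472]
tcp_rot: [0.652, 0.271, 0.653, -0.272]
contact_force: [-1.9, 0.2, 0.4]
opening: 0.0351
```

```bash
python3 st.py
```

```text
t 28.68 q [-0.985  0.625  0.802  1.732 -0.518  1.013  0.789] p [0.5194 0.2177 0.0472] psi 0.782 F [-1.93  0.21  0.4 ] M [ 0.169  0.219 -0.14 ] op 0.0351
[-0.002 -0.001 -1.   ]
```

Call:
{"method": "apply_moves", "body": {"gripper": [0.03,0.03], "slide": [[0,0,0.0005],[0,0,0.0005]], "spin": [0,0]}}

```text
t: 28.92
eef_pos: [0.5194, 0.2177, 0.0472]
tcp_rot: [0.652, 0.271, 0.653, -0.272]
contact_force: [-1.6, -1.2, 0.1]
opening: 0.0351
```

```bash
python3 st.py
```

```text
t 28.93 q [-0.984  0.624  0.801  1.732 -0.518  1.012  0.788] p [0.5194 0.2177 0.0472] psi 0.781 F [-1.59 -1.2   0.09] M [ 0.024  0.441 -0.082] op 0.0351
[-0.002 -0.001 -1.   ]
```

Call:
{"method": "apply_moves", "body": {"gripper": [0.03,0.03], "slide": [[0,0,0.0005],[0,0,0.0005]], "spin": [0,0]}}

```text
t: 29.18
eef_pos: [0.5194, 0.2178, 0.0472]
tcp_rot: [0.652, 0.271, 0.653, -0.273]
contact_force: [-3.0, -0.2, -4.1]
opening: 0.0349
```

```bash
python3 st.py
```

```text
t 29.18 q [-0.985  0.625  0.801  1.731 -0.518  1.012  0.787] p [0.5194 0.2178 0.0472] psi 0.781 F [-3.04 -0.2  -4.13] M [-0.072  0.461 -0.007] op 0.0349
[-0.002 -0.001 -1.   ]
```

Call:
{"method": "apply_moves", "body": {"gripper": [0.03,0.03], "slide": [[0,0,0.0005],[0,0,0.0005]], "spin": [0,0]}}

```text
t: 29.42
eef_pos: [0.5195, 0.2179, 0.0474]
tcp_rot: [0.652, 0.271, 0.653, -0.273]
contact_force: [-1.4, -0.2, -7.9]
opening: 0.0352
```

```bash
python3 st.py
```

```text
t 29.43 q [-0.985  0.624  0.802  1.731 -0.517  1.013  0.787] p [0.5195 0.2179 0.0474] psi 0.781 F [-1.44 -0.24 -7.94] M [-0.212  0.245  0.001] op 0.0352
[-0.002 -0.001 -1.   ]
```

Call:
{"method": "apply_moves", "body": {"gripper": [0.03,0.03], "slide": [[0,0,0.0005],[0,0,0.0005]], "spin": [0,0]}}

```text
t: 29.68
eef_pos: [0.5195, 0.2179, 0.0481]
tcp_rot: [0.652, 0.271, 0.653, -0.273]
contact_force: [-1.8, -2.2, -10.8]
opening: 0.0353
```

```bash
python3 st.py
```

```text
t 29.68 q [-0.986  0.624  0.802  1.731 -0.517  1.014  0.786] p [0.5195 0.2179 0.0481] psi 0.781 F [ -1.83  -2.19 -10.77] M [-0.264  0.347 -0.008] op 0.0353
[-0.002 -0.001 -1.   ]
```

Call:
{"method": "apply_moves", "body": {"gripper": [0.03,0.03], "slide": [[0,0,0.0005],[0,0,0.0005]], "spin": [0,0]}}

```text
t: 29.92
eef_pos: [0.5195, 0.2179, 0.0486]
tcp_rot: [0.652, 0.271, 0.653, -0.273]
contact_force: [-1.4, -0.7, -13.3]
opening: 0.0349
```

```bash
python3 st.py
```

```text
t 29.93 q [-0.986  0.623  0.803  1.73  -0.516  1.015  0.786] p [0.5195 0.2179 0.0486] psi 0.781 F [ -1.38  -0.72 -13.33] M [-0.334  0.368  0.043] op 0.0349
[-0.002 -0.001 -1.   ]
```

Call:
{"method": "apply_moves", "body": {"gripper": [0.03,0.03,0.03,0.03], "slide": [[0,0,-0.001],[0,0,-0.002],[0,0,-0.0025],[0,0,-0.0025]], "spin": [0,0,0,0]}}

```text
t: 30.42
eef_pos: [0.5197, 0.2179, 0.0473]
tcp_rot: [0.652, 0.272, 0.653, -0.272]
contact_force: [-5.7, -2.8, -5.9]
opening: 0.0353
```

Call:
{"method": "apply_moves", "body": {"gripper": [0.06,0.06,0.06,0.06,0.06,0.06], "slide": [[0,0,0],[0,0,0],[0,0,0.005],[0,0,0.04],[0,0,0.08],[0,0,0.1]], "spin": [0,0,0,0,0,0]}}

```text
t: 31.18
eef_pos: [0.5226, 0.2187, 0.1504]
tcp_rot: [0.654, 0.274, 0.651, -0.27]
contact_force: [0.2, 0.5, -0.6]
opening: 0.0601
```

Call:
{"method": "apply_moves", "body": {"gripper": [0.06,0.06,0.06,0.06,0.06,0.06,0.06,0.06,0.06,0.06], "slide": [[-0.03,0,0],[-0.06,-0.02,0],[-0.09,-0.05,0],[-0.1,-0.09,0],[-0.11,-0.13,0],[-0.11,-0.17,0],[-0.1,-0.22,0],[-0.08,-0.25,0],[-0.061,-0.263,0],[-0.061,-0.263,0]], "spin": [0.05,0.1,0.15,0.2,0.25,0.3,0.3,0.3,0.3,0.3]}}

```text
t: 32.42
eef_pos: [0.4611, -0.0466, 0.1479]
tcp_rot: [0.687, 0.172, 0.684, -0.173]
contact_force: [0.6, -0.4, 0.4]
opening: 0.0601
```

```bash
python3 st.py
```

```text
t 32.42 q [-0.768  0.301  1.015  1.895 -0.286  1.097  1.436] p [ 0.4611 -0.0466  0.1479] psi 1.078 F [ 0.61 -0.36  0.39] M [ 0.038 -0.046 -0.014] op 0.0601
[ 0.003 -0.002 -1.   ]
```

Call:
{"method": "apply_moves", "body": {"gripper": [0.06,0.06,0.06,0.06,0.06], "slide": [[-0.003,0.001,-0.03],[-0.003,0.001,-0.06],[-0.003,0.001,-0.09],[-0.003,0.001,-0.103],[-0.003,0.001,-0.103]], "spin": [0,0,0,0,0]}}

```text
t: 33.05
eef_pos: [0.4558, -0.0431, 0.0437]
tcp_rot: [0.686, 0.171, 0.686, -0.171]
contact_force: [0.2, -0.6, 0.3]
opening: 0.0598
```

Call:
{"method": "apply_moves", "body": {"gripper": [0.045,0.03,0.03,0.03,0.03,0.03,0.03], "slide": [[0,0,0.0005],[0,0,0.001],[0,0,0.0015],[0,0,0.002],[0,0,0.002],[0,0,0.002],[0,0,0.002]], "spin": [0,0,0,0,0,0,0], "grip_force": 20}}

```text
t: 33.92
eef_pos: [0.4568, -0.044, 0.046]
tcp_rot: [0.686, 0.171, 0.686, -0.172]
contact_force: [2.9, -2.2, -2.0]
opening: 0.0352
```

```bash
python3 st.py
```

```text
t 33.92 q [-0.651  0.452  0.901  2.019 -0.459  0.882  1.582] p [ 0.4568 -0.044   0.046 ] psi 1.081 F [ 2.93 -2.18 -1.99] M [-0.472 -0.478 -0.028] op 0.0352
[ 0.001 -0.001 -1.   ]
```

Next I lower to get the stiff-line reference, then pull up in steps.

Call:
{"method": "apply_moves", "body": {"gripper": [0.03,0.03,0.03], "slide": [[0.001,-0.0005,-0.0005],[0.001,-0.0005,-0.0005],[0.001,-0.0005,-0.0005]], "spin": [0,0,0]}}

```text
t: 34.3
eef_pos: [0.457, -0.0442, 0.0458]
tcp_rot: [0.686, 0.172, 0.686, -0.171]
contact_force: [-1.6, -1.7, 5.2]
opening: 0.0356
```

Call:
{"method": "apply_moves", "body": {"gripper": [0.03,0.03], "slide": [[0,0,0.0005],[0,0,0.0005]], "spin": [0,0]}}

```text
t: 34.55
eef_pos: [0.457, -0.0442, 0.0459]
tcp_rot: [0.686, 0.171, 0.686, -0.171]
contact_force: [-0.4, -1.1, 2.5]
opening: 0.0355
```

Call:
{"method": "apply_moves", "body": {"gripper": [0.03,0.03], "slide": [[0,0,0.0005],[0,0,0.0005]], "spin": [0,0]}}

```text
t: 34.8
eef_pos: [0.457, -0.0441, 0.046]
tcp_rot: [0.686, 0.171, 0.686, -0.172]
contact_force: [0.4, -1.6, -2.2]
opening: 0.0352
```

Call:
{"method": "apply_moves", "body": {"gripper": [0.03,0.03], "slide": [[0,0,0.0005],[0,0,0.0005]], "spin": [0,0]}}

```text
t: 35.05
eef_pos: [0.4569, -0.044, 0.0463]
tcp_rot: [0.686, 0.171, 0.686, -0.171]
contact_force: [1.8, -1.9, -6.5]
opening: 0.0351
```

Call:
{"method": "apply_moves", "body": {"gripper": [0.03,0.03], "slide": [[0,0,0.0005],[0,0,0.0005]], "spin": [0,0]}}

```text
t: 35.3
eef_pos: [0.4568, -0.044, 0.0469]
tcp_rot: [0.686, 0.171, 0.686, -0.171]
contact_force: [1.4, -2.3, -8.1]
opening: 0.0353
```

Call:
{"method": "apply_moves", "body": {"gripper": [0.03,0.03], "slide": [[0,0,0.0005],[0,0,0.0005]], "spin": [0,0]}}

```text
t: 35.55
eef_pos: [0.4568, -0.044, 0.0474]
tcp_rot: [0.686, 0.171, 0.686, -0.171]
contact_force: [2.0, -1.8, -10.4]
opening: 0.0351
```

Call:
{"method": "apply_moves", "body": {"gripper": [0.03,0.03,0.03,0.03,0.03], "slide": [[0,0,-0.001],[0,0,-0.0015],[0,0,-0.002],[0,0,-0.002],[0,0,-0.002]], "spin": [0,0,-0.06,-0.06,-0.06]}}

```text
t: 36.17
eef_pos: [0.4571, -0.0441, 0.046]
tcp_rot: [0.681, 0.192, 0.681, -0.192]
contact_force: [-0.3, -1.1, -5.1]
opening: 0.0351
```

Call:
{"method": "apply_moves", "body": {"gripper": [0.06,0.06,0.06,0.06,0.06,0.06,0.06,0.06,0.06,0.06,0.06], "slide": [[0,0,0],[0,0,0],[0,0,0.005],[0,0,0.04],[0,0,0.08],[0,0,0.12],[-0.03,-0.03,0.15],[-0.06,-0.07,0.17],[-0.08,-0.11,0.17],[-0.08,-0.15,0.17],[-0.08,-0.15,0.17]], "spin": [0,0,0,0,0,0,0,0,0,0,0]}}

```text
t: 37.55
eef_pos: [0.3763, -0.198, 0.2166]
tcp_rot: [0.68, 0.194, 0.679, -0.195]
contact_force: [0.3, 1.6, 0.1]
opening: 0.0599
```

```bash
python3 st.py
python3 - <<'E'
from h import *
T=np.load("top0.npz")["p"]; p,d=eyes.grab_frame("top"); S=np.load("side0.npz")["p"]; s,_=eyes.grab_frame("side")
def reg(a,b,r):
    x,y,w,h=r; g=lambda i:cv2.cvtColor(i,cv2.COLOR_RGB2GRAY)[y:y+h,x:x+w].astype(np.float32)
    cc,M=cv2.findTransformECC(g(a),g(b),np.eye(2,3,dtype=np.float32),cv2.MOTION_EUCLIDEAN,(3,100,1e-7)); return cc,M.round(4).tolist()
print(reg(T,p,(200,145,75,80)), reg(S,s,(262,120,60,80)))
cv2.imwrite("pics/top8.png",p[:,:,::-1]);cv2.imwrite("pics/side8.png",s[:,:,::-1])
E
```

```text
t 37.55 q [-0.704  0.104  1.251  1.879 -0.104  1.23   1.593] p [ 0.3763 -0.198   0.2166] psi 1.013 F [0.32 1.6  0.11] M [ 0.086  0.005 -0.001] op 0.0599
[ 0.001 -0.002 -1.   ]
(0.9992283072340533, [[1.0, -0.0003000000142492354, -0.004800000227987766], [0.0003000000142492354, 1.0, -0.031099999323487282]]) (0.999828728107058, [[1.0, -0.0003000000142492354, 0.006800000090152025], [0.0003000000142492354, 1.0, -0.012199999764561653]])
```

View pics/top8.png

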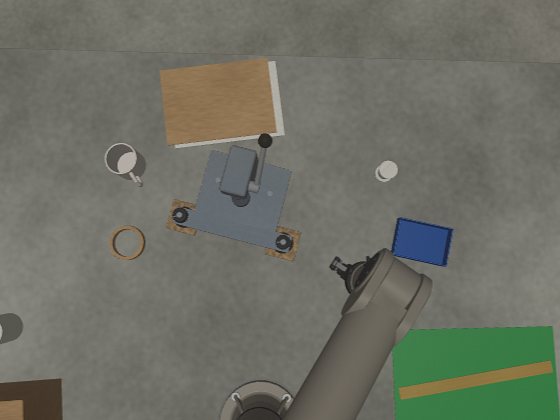

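View pics/side8.png

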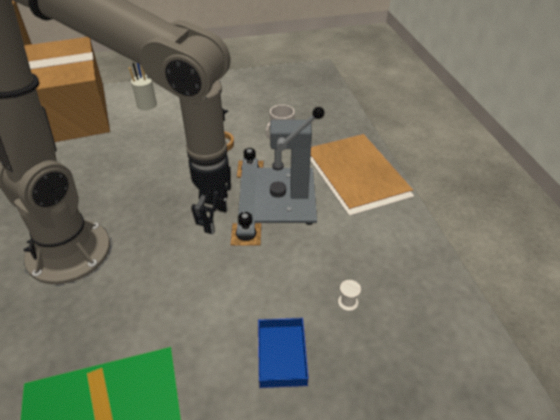

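The arm is clear of everything, the press hasn't moved, and the bystanders are where they were. I'm handing in.

```bash
python3 -c "
from workcell import ctrl
print(ctrl.hand_in())"
```

```text
the job is handed in; nothing more can be done
None
```

Both levelling screws are down on their tiles, and I handed the job in at about 37.6 s with the gripper clear of everything. I turned the left knob about 2.4 rad clockwise and the right about 2.76 rad, with the hand following each one down.

- **Loads:** I pulled up gently on each knob until its foot came free, to gauge its load. Tightening the right screw dropped the left from about 5.5 N to about 3 N, so I gave the left another 0.4 rad. After that the left read about 7 N and the right about 5.5 N. I then added 0.06 rad on the right, which should bring them to roughly 6.5 N and 6 N. I did not measure again after that nudge, and each reading is good to about 1 N.
- **Force on the feet:** The hand never pushed down with more than about 6.5 N in any reading. That keeps each foot well under 25 N.
- **Press and bystanders:** Comparing the first and last pictures from both cameras shows the press moved less than 0.05 pixel, with no visible tilt. The tape roll, tray, mug and spool look untouched.
- **Disagreements:** The knob positions from the cameras were about 3 to 5 mm off what the arm felt, so I corrected the later grasps by feel. I did not measure the loads on the three fixed feet.

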